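# Stow the lens collar at the end of the bent rail

### The job

Slide the nickel collar along the bent rail, round both corners, until it meets the rubber bumper in front of the red stop; press it there for a moment with a light push of about 8 N, never forcing it, and let go. Then push the brass-knobbed bolt fully across the rail behind it so that it cannot slide back, and leave everything else on the shelf where it stands.

Things in the scene. Friction and masses are not known exactly. Their poses are not given: they have to be found in the camera images.
- collar_centre (a point): Centre of the nickel-plated collar: a plain ring, 50 mm outside diameter, 20 mm bore, 14 mm long, flat ends, about 0.2 kg, threaded on the rail's first leg, its axis (own y) along the rod. Left alone it hangs on the rod, its centre 3 mm below the rod's axis. It can turn about the rod and tilt a few degrees on it.
- collar: The same collar as a body; its origin is also its centre.
- rail: Fixed bent rail, origin on the table, z up. Steel rod, 14 mm diameter, axis level at z = 110 mm. In this frame (x, y in mm) its axis runs from the start post (-52, -210) along +y to corner 1 (-52, -40), on to corner 2 (52, 20), then along +y to the end post (52, 210). Corners are rounded: axis on a 45 mm radius arc tangent to both legs (26 mm before to 26 mm after the corner point).
- rail_start (a point): Start of the rail's axis, 110 mm up, in the middle of the start post. Grey posts (20 mm diameter, 122 mm high, feet 60 mm wide and 8 mm high) stand at both ends of the rod; between them nothing else holds it, so the collar is free to slide up to the stop.
- corner1 (a point): Point 110 mm up where the axes of the first and middle legs meet (the rounded rod passes just inside it, see rail).
- corner2 (a point): Point 110 mm up where the axes of the middle and last legs meet (the rounded rod passes just inside it, see rail).
- stop: Red block 46 x 16 x 40 mm fixed on the last leg, axes parallel to the rail's; origin on the rod's axis on the face towards the collar (facing -y, at y = 165 mm of the rail). A bumper, a black rubber disc 34 mm across on a brass screw, stands before it: its front is 4 to 34 mm out from the red face, set anew each time and not measured: find it by feel or sight. Rubber gives 1 mm per 10 N.
- bolt (a joint): Travel of the bolt in m: 0 drawn back (starts at 0 to 0.010), 0.070 shut at a firm end, its tip then 12 mm past the rod's axis. A steel bar 10 mm square that slides along +x of the rail at y = 109 mm of the rail, z 119 to 129 mm, just over the rod, its middle 56 mm before the stop's red face. Slides at about 3 N, stays where left; it can shut only when the whole collar is beyond it.
- bolt_knob (a point): On the bolt's upright brass knob, on its axis, z = 146 mm: a 14 mm pin rising from the bar's top (z = 129 mm) to an 18 mm ball whose top is at z = 167 mm. At bolt 0 it is at x = -56 mm, y = 109 mm of the rail. The bar runs in an open channel on a grey pedestal: x -96 to -10, y 94 to 124 mm of the rail, top at z = 129 mm.
- weight: Black iron weight, a knobbed cylinder 64 mm across and 76 mm high, 1 kg, origin under its centre. Leave it alone.
- wrench: Brass ratchet wrench lying flat, about 195 mm long along its x and 40 mm wide at its head (+x end), 16 mm high. Leave it alone.
- spare_ring: Thin brass ring lying flat, 72 mm across, 12 mm high. Leave it alone.
- cleaner: White bottle, 56 mm across, 130 mm high. Leave it alone.
- prism0: Clear glass prism section, 80 x 18 x 79 mm, standing in the slotted wooden rack (its place 1 of 5); origin under its centre. Leave it alone.
- prism1: Sea-green glass prism section, 80 x 18 x 79 mm, standing in the slotted wooden rack (its place 2 of 5); origin under its centre. Leave it alone.
- prism2: Clear glass prism section, 80 x 18 x 79 mm, standing in the slotted wooden rack (its place 3 of 5); origin under its centre. Leave it alone.
- prism3: Sea-green glass prism section, 80 x 18 x 79 mm, standing in the slotted wooden rack (its place 4 of 5); origin under its centre. Leave it alone.
- prism4: Clear glass prism section, 80 x 18 x 79 mm, standing in the slotted wooden rack (its place 5 of 5); origin under its centre. Leave it alone.
There are look-alikes about, which are no part of the job. Leave any purple or turquoise look-alike of the collar alone.

How it is judged:
By the outcome, as a careful person would: the job done as asked, in the order asked, and still so for the second after the job is handed in, with the robot touching nothing.
It also fails if it takes over 67 s, if anything falls off the work surface, if the arm or the gripper's body presses on something with over 40 N, if the wrist force passes 120 N, or if a joint passes its speed limit or range.

### The arm

A 6-joint arm with a two-finger parallel gripper is mounted at the origin on the work surface. World frame = base frame: x ahead of the robot, y to its left, z up, the work surface at z = 0. Lengths are in m, angles in rad, forces in N, time in s.
With the tool pointing down it reaches from about 0.35 to 0.925 m from the base axis. Payload 6.4 kg.
Tool frame: the origin (TCP) lies on the centre line of the jaws, within the pads' length; the fingertips stand 25 mm ahead of it and the grasp point (between the pads) lies 6 mm ahead of it; y points along the fingers, z is the direction in which the jaws open and shut, and the axes are right-handed (so a half turn about y gives the same grasp; the last joint's range is limited). The gripper opens to 94 mm and grips with 3 to 60 N. Pads are 16 mm wide; open, the fingers measure 119 mm over their backs; the gripper's body (75 mm by 177 mm) begins 78 mm behind the grasp point.
Start: joints at [1.169, 0.245, 1.558, -0, 1.339, -0.174], TCP at [0.147, 0.633, 0.209] pointing down, gripper open.
Joint ranges: [-3.13, 3.13], [-1.02, 2.26], [0.13, 2.54], [-0.95, 4.09], [0.21, 2.88], [-2.74, 2.74]. Speed limits (rad/s): [2.57, 2.57, 3.14, 3.14, 3.14, 3.14].

### API

Orientations are given as [roll, pitch, yaw] about the fixed x, y, z axes, in that order (R = Rz(yaw) Ry(pitch) Rx(roll)).
In Python, from station import ctrl, vision gives the robot as it stands.
- The arm moves only by the tool jog_arm, never from a script. Its argument "targets" is a list of rows, each a list of 3 entries, a list of its own where there are three numbers: the gripper's target within -1 to 1 (fully open at 1, half-way at 0, shut at -1), then the shift along the tool's x, y, z in m, then the turn about the tool's y in rad. A call has 1 to 12 rows; each row is the pose to reach, as a shift and turn from the pose commanded when the call began, along the tool's axes at that moment; what a row does not reach only later rows make up. A row lasts 1/8 s, in which the tool goes at most 62.5 mm and 10.7 degrees, less where a joint would pass 70% of its speed; a pose out of reach is approached as far as the arm can. A call with a gripper value outside its range is refused whole. The fingers move at their own pace and stop on an object; "grip_force" is the grip in N (left out, the last holds). Time passes only in rows, so rows that repeat a pose let the fingers close. It gives the time, the measured TCP pose, the force and the opening at its end, in the units of the state.
- ctrl.read_state(): the state, without advancing time (a new reading comes with each control period).
- vision.grab_frame(name): name is "scene" or "top" or "wrist"; returns the picture (400x640x3 uint8, blue, green, red); there is no depth.
- vision.calibration(name): a dict with "fx", "fy", "cx", "cy" (pixels), "k1" (the pictures are not rectified: a ray, as slopes to the right and down, at radius r is drawn at 1 + k1 r^2 times it, then the intrinsics apply), "xyz" and "rotation" of the camera in the world. Camera axes: x right, y up, looking along -z (the intrinsics and any distortion apply to the point x, -y, -z); pixel columns grow to the right and rows downward; lengths in m; the calibration is good to about 2 mm. A picture is of the moment at which its call begins: read the wrist's pose just before it. calibration takes no time and is no camera call; for the wrist camera it gives the pose at the moment of the call.
- ctrl.close_job(): hands the job in, once; it reports no verdict.
Trained networks look in the newest picture that a camera, given by its name, has taken for a name from the list of things; names that differ only in an ending like _2 or _b are one class to them, and where a whole thing is asked for, a point or a joint stands for the part that bears it (a point fixed in the world has none). Each returns a list of dicts, best first, with "conf" (0 to 1); they miss things now and then, are a little off and sometimes report something else, mostly with a low value. They report only what shows in the picture. A call takes as long as a camera call. They do not tell look-alikes from the thing itself.
- vision.boxes_of(camera, name): "point" ([x, y, z] in m, in world coordinates, good to about 4 mm: the middle of the surface that is visible of it).
The state is a dict: "time": time; "joints": joint angles; "qvel": joint speeds; "joint_efforts": joint torques, N m; "tool_pos": TCP position; "ee_rot": TCP orientation; "wrist_force": force on the tool from outside, world axes, zero at the start; "moment": the same for the moment, N m; "gripper_width": opening from 0.0 (shut) to 1.0 (fully open).
Only numpy, scipy, OpenCV 4.12 (cv2) and the standard library are available. Lean on these libraries where they do the work, as an engineer would, in place of code of your own. Each camera call takes 0.05 s, during which the arm holds its last target. There are 200 camera calls.

## Working session

There is one attempt and no reset: what is moved stays moved. The work goes in short steps, Python scripts to look and compute and a tool call to move; the robot and the scene stay as the last step left them, time stands still between calls to the robot, and variables do not carry over. Pictures are saved under pics/ and viewed, about 8 in all and at most 12, crops included, and the job is handed in when it is done.

Besides the shell and the picture viewer there is one more tool, called after "Request:" by a JSON object that holds its "op" and its "data", one argument or row to a line. jog_arm: Moves the arm, as the interface text tells. Its arguments: {"type":"object","properties":{"targets":{"type":"array"},"grip_force":{"type":"number"}},"required":["targets"]}

```bash
ls; mkdir -p pics; python3 - <<'E'
from station import ctrl, vision
import cv2, numpy as np
s=ctrl.read_state(); print(s)
for c in ("scene","top"):
    f=vision.grab_frame(c); cv2.imwrite(f"pics/{c}0.png",f)
    k=vision.calibration(c); print(c,{a:np.round(b,4).tolist() for a,b in k.items()})
    for n in ("collar","rail","stop","bolt","bolt_knob","weight"):
        print(n,[(round(d["conf"],2),np.round(d["point"],3).tolist()) for d in vision.boxes_of(c,n)[:4]])
E
```

```text
pics
{'time': 0.0, 'joints': array([ 1.16891117e+00,  2.45786092e-01,  1.55897395e+00, -2.22305434e-05,
        1.33870816e+00, -1.74093169e-01]), 'qvel': array([ 4.96688143e-05,  3.82956408e-04, -5.65214172e-06,  1.79311638e-04,
       -2.85584850e-04,  4.12332678e-04]), 'joint_efforts': array([ 1.58535862e-03, -4.15830874e+01, -3.14604485e+01,  6.85845455e-02,
        3.32562660e-02, -1.46704574e-04]), 'tool_pos': array([0.14655231, 0.63266596, 0.20828479]), 'ee_rot': array([-1.57264728e+00,  3.03576178e-04, -2.27787132e-01]), 'wrist_force': array([-0.4442584 , -0.02449665, -0.66985654]), 'moment': array([-0.01064008, -0.01020993,  0.00094711]), 'gripper_width': 1.0001574710598047}
scene {'fx': 478.6576, 'fy': 478.6576, 'cx': 319.8144, 'cy': 201.6767, 'k1': 0.0056, 'xyz': [1.2498, -0.2508, 1.1054], 'rotation': [0.6552, 0.0031, 1.1514]}
collar [(0.86, [0.624, -0.239, 0.012]), (0.51, [0.526, -0.11, 0.125])]
rail [(0.5, [0.649, -0.126, 0.046])]
stop [(0.71, [0.639, 0.151, 0.121]), (0.42, [0.549, 0.092, 0.11])]
bolt [(0.65, [0.533, 0.101, 0.135])]
bolt_knob [(0.7, [0.529, 0.096, 0.128])]
weight [(0.55, [0.65, -0.126, 0.047])]
top {'fx': 418.9658, 'fy': 418.9658, 'cx': 318.3399, 'cy': 191.9823, 'k1': -0.0078, 'xyz': [0.3622, 0.0597, 1.4557], 'rotation': [0.1295, -0.0224, -1.5867]}
collar [(0.73, [0.433, -0.125, 0.017]), (0.45, [0.616, -0.239, 0.014]), (0.43, [0.506, -0.105, 0.13])]
rail [(0.56, [0.548, 0.087, 0.116])]
stop [(0.61, [0.63, 0.152, 0.122]), (0.33, [0.554, 0.086, 0.116])]
bolt [(0.62, [0.528, 0.102, 0.125]), (0.62, [0.508, -0.104, 0.125])]
bolt_knob [(0.64, [0.525, 0.098, 0.129])]
weight [(0.85, [0.631, -0.12, 0.042])]
```

View pics/scene0.png

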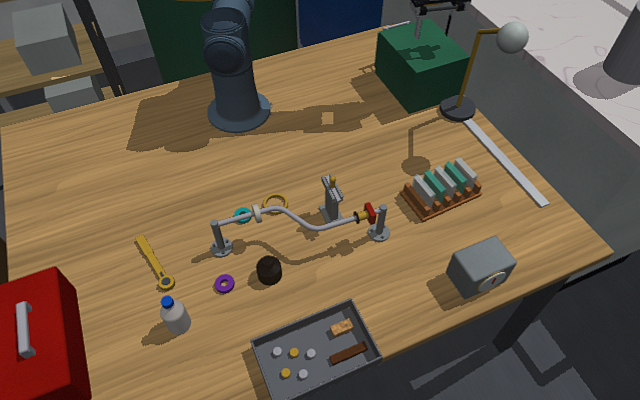

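View pics/top0.png

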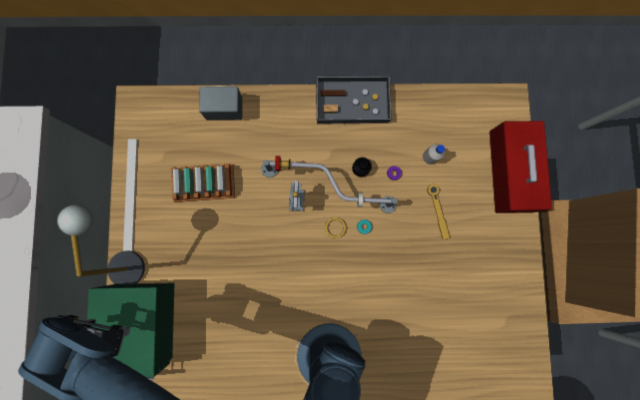

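The collar (white ring, scene px 256,213, top px 361,200) is on the first leg. The purple and turquoise rings lie on the table. The stop is at scene px 370,212 and the bolt at 332,190. I'll refine the rail pose from enlarged crops.

```bash
cat > h.py <<'E'
import numpy as np, cv2
from scipy.spatial.transform import Rotation as R
def rail_pts():
    # axis polyline of rod in rail frame (m), arcs included, every 1mm
    P=[np.array(p,float) for p in [(-52,-210),(-52,-40),(52,20),(52,210)]]
    out=[];
    def arc(c,a,b):
        u=(c-a)/np.linalg.norm(c-a);v=(b-c)/np.linalg.norm(b-c)
        th=np.arccos(u@v);t=45*np.tan(th/2)
        s=np.sign(u[0]*v[1]-u[1]*v[0]);n=s*np.array([-u[1],u[0]])
        o=c-u*t+n*45
        return c-u*t,[o+45*(-n*np.cos(k)+u*np.sin(k)) for k in np.linspace(0,th,30)],c+v*t
    a1,A1,b1=arc(P[1],P[0],P[2]);a2,A2,b2=arc(P[2],P[1],P[3])
    seg=lambda a,b:[a+(b-a)*k for k in np.linspace(0,1,int(np.linalg.norm(b-a)))]
    q=np.array(seg(P[0],a1)+A1[1:-1]+seg(b1,a2)+A2[1:-1]+seg(b2,P[3]))
    return np.c_[q,np.full(len(q),110.)]/1e3
def proj(X,k):
    # rotation may be roll,pitch,yaw
    M=R.from_euler('xyz',k["rotation"]).as_matrix()
    p=(np.asarray(X)-k["xyz"])@M
    s=np.c_[p[:,0]/-p[:,2],-p[:,1]/-p[:,2]]
    s=s*(1+k["k1"]*(s**2).sum(1))[:,None]
    return s*[k["fx"],k["fy"]]+[k["cx"],k["cy"]]
def w(X,pose):
    X=np.atleast_2d(X);c,s=np.cos(pose[2]),np.sin(pose[2])
    return np.c_[pose[0]+c*X[:,0]-s*X[:,1],pose[1]+s*X[:,0]+c*X[:,1],X[:,2]]
E
python3 - <<'E'
from h import *
from station import vision
a=cv2.imread('pics/scene0.png')[175:270,195:405]; b=cv2.imread('pics/top0.png')[148:218,255:405]
a=cv2.resize(a,None,fx=3.2,fy=3.2,interpolation=cv2.INTER_CUBIC); b=cv2.resize(b,None,fx=4.2,fy=4.2,interpolation=cv2.INTER_CUBIC)
W=max(a.shape[1],b.shape[1]); pad=lambda i:cv2.copyMakeBorder(i,0,0,0,W-i.shape[1],cv2.BORDER_CONSTANT)
cv2.imwrite('pics/crop1.png',np.vstack([pad(a),pad(b)])); print(a.shape,b.shape)
E
```

```text
(304, 672, 3) (294, 630, 3)
```

View pics/crop1.png

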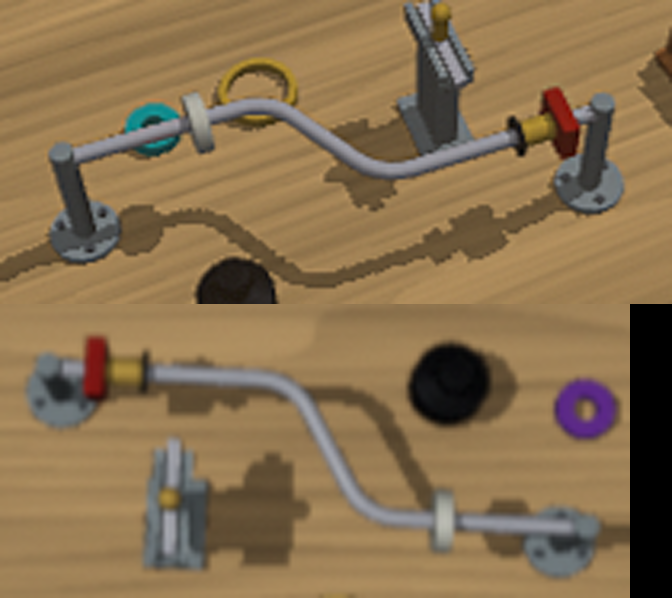

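Crop: the rod, both posts, the collar and the bumper (black disc on a long brass screw) are all clear. Next I'll fit the rail pose from clicked points, then refine it with a colour mask.

```bash
python3 - <<'E'
from h import *
from station import vision
from scipy.optimize import least_squares
from scipy.spatial import cKDTree
K={c:vision.calibration(c) for c in("scene","top")}
S=lambda L:np.array(L,float)/3.2+[195,175]; T=lambda L:(np.array(L,float)-[0,304])/4.2+[255,148]
pts={"scene":S([(130,140),(240,107),(270,105),(305,122),(345,155),(395,170),(450,158),(500,143)]),
"top":T([(200,376),(250,380),(290,392),(330,455),(360,505),(400,519),(500,524)])}
posts={"scene":S([(63,152),(601,102)]),"top":T([(587,525),(47,362)])}
rp=rail_pts(); pt=np.array([[-.052,-.21,.122],[.052,.21,.122]])
def near(uv,p):
    d,i=cKDTree(uv).query(p); return p-uv[i]
def res(x,P,full=True):
    r=[]
    for c in K:
        r.append(near(proj(w(rp,x),K[c]),P[c]).ravel()*(1 if full else 1))
        r.append((proj(w(pt,x),K[c])-posts[c]).ravel()*(1 if full else .2))
    return np.concatenate(r)
s=least_squares(res,[.58,-.03,0],args=(pts,),loss='soft_l1',x_scale=[.1,.1,.1],diff_step=1e-3)
print(s.x,np.sqrt(np.mean(s.fun**2)))
x=s.x
for it in range(4):
    P={}
    for c in K:
        im=cv2.imread(f'pics/{c}0.png'); hsv=cv2.cvtColor(im,cv2.COLOR_BGR2HSV)
        uv=proj(w(rp[45:340],x),K[c]) 
        m=(im[...,0].astype(int)>=im[...,2].astype(int)-2)&(hsv[...,1]<60)&(hsv[...,2]>70)
        q=np.argwhere(m)[:,::-1].astype(float); d,i=cKDTree(uv).query(q)
        # exclude ends/collar/bolt
        ok=(d<4-0.4*it)&(i>30)&(i<len(uv)-10)
        P[c]=q[ok]
    f=lambda x:res(x,P,False)
    s=least_squares(f,x,loss='soft_l1',diff_step=1e-4,x_scale=[.1,.1,.1]); x=s.x
    print(x,[len(P[c]) for c in P],np.sqrt(np.mean(s.fun**2)))
for c in K:
    print(c,np.round(proj(w(pt,x),K[c])-posts[c],1).tolist(), near(proj(w(rp,x),K[c]),P[c]).mean(0))
    # per camera fit
    g=lambda x:np.r_[near(proj(w(rp,x),K[c]),P[c]).ravel(),(proj(w(pt,x),K[c])-posts[c]).ravel()]
    print(least_squares(g,x,loss='soft_l1',diff_step=1e-4,x_scale=[.1,.1,.1]).x)
np.save('pose.npy',x)
o=[]
for c,(y0,y1,x0,x1),k in(("scene",(175,270,195,405),3),("top",(148,218,255,405),4)):
    im=cv2.resize(cv2.imread(f'pics/{c}0.png')[y0:y1,x0:x1],None,fx=k,fy=k)
    for X in (rp,[[.0+.01*j-.096,.109,.129] for j in range(9)],pt):
        for u in proj(w(X,x),K[c]): cv2.circle(im,tuple(int(v) for v in ((u-[x0,y0]+.5)*k)),1,(0,0,255),-1)
    o.append(cv2.copyMakeBorder(im,0,0,0,640-im.shape[1],cv2.BORDER_CONSTANT))
cv2.imwrite('pics/ov.png',np.vstack(o))
E
```

```text
[ 0.57177858 -0.00988906 -0.06960911] 0.6668797670460086
[ 0.5717821  -0.00988999 -0.06961054] [500, 253] 0.9386156313660161
[ 0.57181449 -0.00983231 -0.0644522 ] [494, 253] 0.9067381020962482
[ 0.57181449 -0.00983231 -0.0644522 ] [492, 253] 0.8960619527784983
[ 0.57181449 -0.00983231 -0.0644522 ] [487, 253] 0.8821464136760581
scene [[-1.5, -0.9], [-0.0, -1.0]] [0.0075693  0.02613489]
[ 0.57181602 -0.00983222 -0.06445221]
top [[-0.8, -0.7], [-0.7, -0.4]] [-0.01869771  0.26175053]
[ 0.57142633 -0.00977547 -0.06681502]
```

View pics/ov.png

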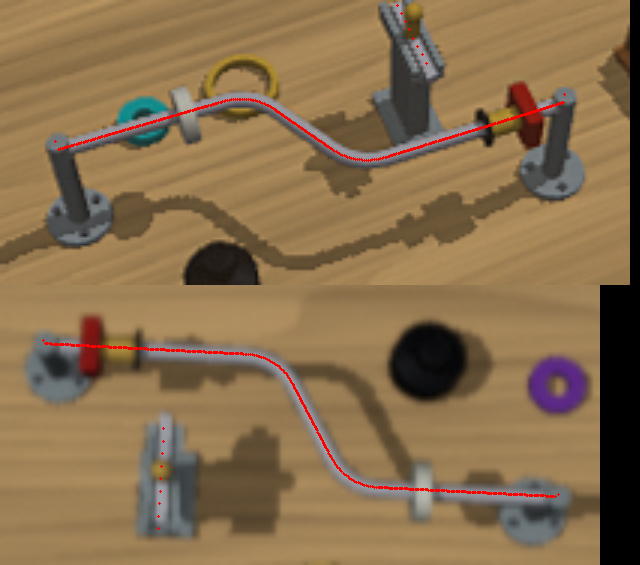

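The overlay matches the rail, posts and bolt channel to about a pixel. Now I'll locate the collar and bumper along the rail and compute the approach.

```bash
cat >> h.py <<'E'
def move(st,pose,xr,yr,z,yawr):
    """tool shift (x,y,z) and turn to bring the GRASP point to rail (xr,yr,z), tool x along rail yaw yawr"""
    Rt=R.from_euler('xyz',st["ee_rot"]).as_matrix()
    t=w([xr,yr,z],pose)[0]-[0,0,-.006]
    yaw=pose[2]+yawr; d=(yaw-st["ee_rot"][2]+np.pi)%(2*np.pi)-np.pi
    return Rt.T@(t-st["tool_pos"]),-d
def inrail(p,pose):
    d=np.array(p)[:2]-pose[:2];c,s=np.cos(pose[2]),np.sin(pose[2])
    return np.r_[c*d[0]+s*d[1],-s*d[0]+c*d[1],p[2]]
E
python3 - <<'E'
from h import *
from station import vision,ctrl
from scipy.optimize import minimize_scalar
x=np.load('pose.npy')
for c,px in (("top",(360.3,199.3)),("scene",(257.3,213.3))):
    k=vision.calibration(c)
    f=lambda y:np.linalg.norm(proj(w([-.052,y,.107],x),k)[0]-px)
    s=minimize_scalar(f,bounds=(-.2,-.04),method='bounded'); print('collar y',s.x,s.fun)
for c,px in (("top",(138/4+255,(350-285)/4+148)),("scene",(483/3+195,128/3+175))):
    k=vision.calibration(c)
    f=lambda y:np.linalg.norm(proj(w([.052,y,.110],x),k)[0]-px)
    s=minimize_scalar(f,bounds=(.1,.17),method='bounded'); print('disc y',s.x,s.fun)
print(inrail([.624,-.12,0],x))
print(move(ctrl.read_state(),x,-.052,-.11,.2,-np.pi/2))
E
```

```text
collar y -0.10314491493606755 0.495068712002195
collar y -0.09737143339595744 0.8201490199928166
disc y 0.13267115153324277 0.8394716572028393
disc y 0.13529370215550315 0.8134686282489508
[ 0.05917279 -0.1065778   0.        ]
(array([ 0.52586125,  0.00335508, -0.64745639]), np.float64(1.4074160193299567))
```

Request:
{"op": "jog_arm", "data": {
  "targets": [
    [1, [0.04, 0.003, -0.049], 0.12],
    [1, [0.08, 0.003, -0.098], 0.24],
    [1, [0.12, 0.003, -0.147], 0.36],
    [1, [0.16, 0.003, -0.196], 0.48],
    [1, [0.2, 0.003, -0.245], 0.6],
    [1, [0.24, 0.003, -0.294], 0.72],
    [1, [0.28, 0.003, -0.343], 0.84],
    [1, [0.33, 0.003, -0.4], 0.96],
    [1, [0.37, 0.003, -0.45], 1.08],
    [1, [0.41, 0.003, -0.5], 1.2],
    [1, [0.45, 0.003, -0.55], 1.32],
    [1, [0.49, 0.003, -0.6], 1.407]
  ]
}}

```text
time: 2.2
tool_pos: [0.4786, -0.0418, 0.2068]
ee_rot: [-1.57, -0.0, -1.638]
wrist_force: [0.8, 1.0, 0.1]
gripper_width: 1.002
```

```bash
python3 - <<'E'
from h import *
from station import vision,ctrl
s=ctrl.read_state();x=np.load('pose.npy');print(s["time"],s["tool_pos"],s["ee_rot"],move(s,x,-.052,-.1,.2,-np.pi/2))
E
```

```text
2.2 [ 0.47864237 -0.04176202  0.20680999] [-1.56953094e+00 -8.46372121e-05 -1.63842971e+00] (array([0.06201139, 0.00086474, 0.03911855]), np.float64(-0.0031811762512399255))
```

Request:
{"op": "jog_arm", "data": {
  "targets": [
    [1, [0.045, 0.001, 0.028], 0],
    [1, [0.062, 0.001, 0.039], 0],
    [1, [0.062, 0.001, 0.039], 0]
  ]
}}

```text
time: 2.58
tool_pos: [0.5129, -0.1041, 0.2052]
ee_rot: [-1.571, 0.001, -1.636]
wrist_force: [-0.3, 0.6, -0.1]
gripper_width: 1.001
```

```bash
python3 - <<'E'
from h import *
from station import vision,ctrl
s=ctrl.read_state();x=np.load('pose.npy');print(s["time"],s["tool_pos"],s["ee_rot"],move(s,x,-.052,-.1,.2,-np.pi/2))
k=vision.calibration("wrist");f=vision.grab_frame("wrist");cv2.imwrite('pics/w1raw.png',f)
for n in("collar",):print([(round(d["conf"],2),np.round(inrail(d["point"],x),4)) for d in vision.boxes_of("wrist",n)])
np.save('k1.npy',k,allow_pickle=True)
for X in (rail_pts(),[[-.052,-.1,.107]]):
    for u in proj(w(X,x),k):
        if abs(u).max()<2000: cv2.circle(f,tuple(int(v) for v in u),1,(0,0,255),-1)
cv2.imwrite('pics/w1.png',f)
E
```

```text
2.575 [ 0.5128813  -0.1040914   0.20521158] [-1.57146226e+00  6.19631177e-04 -1.63582654e+00] (array([ 0.00213997, -0.00079024,  0.00074053]), np.float64(-0.0005780102689669775))
[(0.88, array([-0.1365, -0.1268,  0.015 ])), (0.66, array([-0.0503, -0.0935,  0.1216])), (0.56, array([ 0.049 , -0.2185,  0.0132]))]
```

View pics/w1.png

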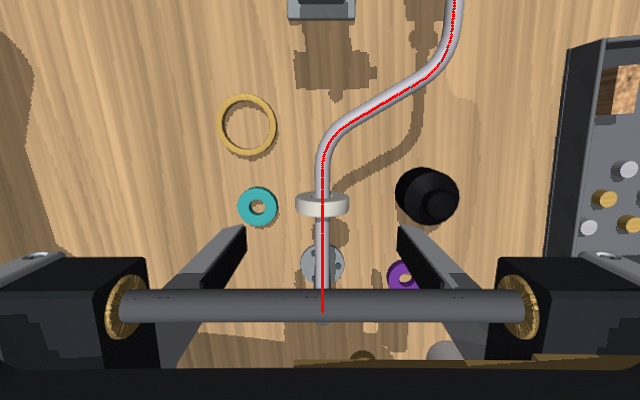

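The wrist view shows the collar at px (322,204) and the rail overlay about a pixel off. I'll refine the pose and the collar's y from this view.

```bash
python3 - <<'E'
from h import *
from scipy.optimize import least_squares,minimize_scalar
from scipy.spatial import cKDTree
x=np.load('pose.npy');k=np.load('k1.npy',allow_pickle=True).item()
im=cv2.imread('pics/w1raw.png');hsv=cv2.cvtColor(im,cv2.COLOR_BGR2HSV)
rp=rail_pts();m=(im[...,0].astype(int)>=im[...,2].astype(int)-2)&(hsv[...,1]<60)&(hsv[...,2]>70);m[220:]=0;m[190:]=0;m[:4]=0
q=np.argwhere(m)[:,::-1].astype(float)
y=x.copy()
for _ in range(4):
    uv=proj(w(rp,y),k);d,i=cKDTree(uv).query(q);P=q[d<13]
    g=lambda y:(lambda uv:(P-uv[cKDTree(uv).query(P)[1]]).ravel())(proj(w(rp,y),k))
    y=least_squares(g,y,diff_step=1e-4,x_scale=[.1,.1,.1]).x
print(y,(y-x)*[1e3,1e3,57],len(P))
for X in([-.052,-.1,.11],[-.052,.0-.04,.11]): print(w(X,x)-w(X,y))
for z in(.107,.115):
    for pp in(x,y):
        print(z,minimize_scalar(lambda v:abs(proj(w([-.052,v,z],pp),k)[0,1]-204),bounds=(-.2,-.03),method='bounded').x)
np.save('pose_w.npy',y)
cv2.imwrite('pics/c.png',cv2.resize(im[170:240,270:375],None,fx=5,fy=5))
E
```

```text
[ 0.57116712 -0.00902496 -0.07301726] [-0.64736984  0.80735377 -0.48820838] 3881
[[ 0.00147126 -0.00131051  0.        ]]
[[ 0.00095857 -0.00127521  0.        ]]
0.107 -0.09898891405700895
0.107 -0.10019813253786815
0.115 -0.09695114213375786
0.115 -0.09816252644756497
```

```bash
python3 - <<'E'
from h import *
from station import ctrl
x=(np.load('pose.npy')+np.load('pose_w.npy'))/2;np.save('pose.npy',x);print(x)
print(move(ctrl.read_state(),x,-.052,-.099,.108,-np.pi/2))
E
```

```text
[ 0.5714908  -0.00942864 -0.06873473]
(array([0.0020512 , 0.09119342, 0.0006359 ]), np.float64(0.005935778712483852))
```

Request:
{"op": "jog_arm", "data": {
  "targets": [
    [1, [0.002, 0.04, 0.0], 0.006],
    [1, [0.002, 0.075, 0.0], 0.006],
    [1, [0.002, 0.091, 0.0], 0.006],
    [1, [0.002, 0.091, 0.0], 0.006]
  ],
  "grip_force": 12
}}

```text
time: 3.18
tool_pos: [0.5121, -0.1048, 0.1138]
ee_rot: [-1.572, 0.001, -1.639]
wrist_force: [0.4, 0.1, -0.5]
gripper_width: 1.002
```

```bash
cat > st.py <<'E'
from h import *
from station import ctrl
import sys
s=ctrl.read_state();x=np.load('pose.npy');g=inrail(s["tool_pos"],x)-[0,0,.006]
F=R.from_euler('z',-x[2]).apply(s["wrist_force"])
print(round(s["time"],2),'grasp rail',g.round(4),'yawr',np.degrees(s["ee_rot"][2]-x[2]).round(2),'F rail',F.round(2),'open',round(s["gripper_width"]*94,1))
if len(sys.argv)>1:
    a=[float(v) for v in sys.argv[1:]];print(np.round(move(s,x,*a[:3],np.radians(a[3])),4) if 0 else [np.round(v,4) for v in move(s,x,*a[:3],np.radians(a[3]))])
E
python3 st.py
```

```text
3.17 grasp rail [-0.0527 -0.0992  0.1078] yawr -89.99 F rail [ 0.42  0.12 -0.46] open 94.2
```

Request:
{"op": "jog_arm", "data": {
  "targets": [
    [-1, [0, 0, 0], 0],
    [-1, [0, 0, 0], 0],
    [-1, [0, 0, 0], 0],
    [-1, [0, 0, 0], 0],
    [-1, [0, 0, 0], 0],
    [-1, [0, 0, 0], 0]
  ]
}}

```text
time: 3.92
tool_pos: [0.5129, -0.1061, 0.1145]
ee_rot: [-1.57, -0.0, -1.641]
wrist_force: [0.1, -0.1, 1.0]
gripper_width: 0.515
```

```bash
python3 st.py
```

```text
3.92 grasp rail [-0.0518 -0.1004  0.1085] yawr -90.08 F rail [ 0.14 -0.05  0.97] open 48.4
```

Request:
{"op": "jog_arm", "data": {
  "targets": [
    [-1, [0, -0.0015, 0], 0],
    [-1, [-0.008, -0.0015, 0], 0],
    [-1, [-0.016, -0.0015, 0], 0],
    [-1, [-0.024, -0.0015, 0], 0],
    [-1, [-0.03, -0.0015, 0], 0],
    [-1, [-0.03, -0.0015, 0], 0]
  ]
}}

```text
time: 4.68
tool_pos: [0.5148, -0.0755, 0.1158]
ee_rot: [-1.571, -0.0, -1.64]
wrist_force: [-0.2, 0.1, -1.6]
gripper_width: 0.518
```

```bash
python3 st.py
```

```text
4.67 grasp rail [-0.052  -0.0698  0.1098] yawr -90.02 F rail [-0.21  0.08 -1.64] open 48.7
```

```bash
cat > path.py <<'E'
import sys
from h import *
from station import ctrl
step=float(sys.argv[1]);n=int(sys.argv[2]);x=np.load('pose.npy');s=ctrl.read_state();p=rail_pts()
g=inrail(s["tool_pos"],x)
L=np.r_[0,np.cumsum(np.linalg.norm(np.diff(p[:,:2],axis=0),axis=1))]
i0=np.argmin(np.linalg.norm(p[:,:2]-g[:2],axis=1))
for j in range(1,n+1):
    l=L[i0]+step*j;q=np.array([np.interp(l,L,p[:,a]) for a in(0,1)]);dq=np.array([np.interp(l+4e-3,L,p[:,a])-np.interp(l-4e-3,L,p[:,a]) for a in(0,1)])
    t,a=move(s,x,q[0],q[1],g[2]-.006,np.arctan2(dq[1],dq[0])-np.pi)
    print(q.round(4),[-1,[round(float(v),4) for v in t],round(float(a),3)])
E
python3 path.py .01 12
```

```text
[-0.0516 -0.06  ] [-1, [-0.0098, -0.0, 0.0004], 0.132]
[-0.0492 -0.0504] [-1, [-0.0194, -0.0, 0.0028], 0.354]
[-0.0447 -0.0414] [-1, [-0.0284, -0.0, 0.0073], 0.577]
[-0.0384 -0.0337] [-1, [-0.0361, -0.0, 0.0136], 0.799]
[-0.0305 -0.0276] [-1, [-0.0422, -0.0, 0.0215], 1.01]
[-0.0218 -0.0226] [-1, [-0.0472, -0.0, 0.0301], 1.047]
[-0.0132 -0.0176] [-1, [-0.0522, -0.0, 0.0388], 1.047]
[-0.0045 -0.0126] [-1, [-0.0572, -0.0, 0.0474], 1.047]
[ 0.0042 -0.0076] [-1, [-0.0622, -0.0, 0.0561], 1.047]
[ 0.0128 -0.0026] [-1, [-0.0672, -0.0, 0.0648], 1.047]
[0.0215 0.0024] [-1, [-0.0722, -0.0, 0.0734], 1.047]
[0.0301 0.0074] [-1, [-0.0772, -0.0, 0.0821], 1.016]
```

Request:
{"op": "jog_arm", "data": {
  "targets": [
    [-1, [-0.005, 0, 0.0], 0.04],
    [-1, [-0.0098, 0, 0.0004], 0.132],
    [-1, [-0.0147, 0, 0.0014], 0.243],
    [-1, [-0.0194, 0, 0.0028], 0.354],
    [-1, [-0.024, 0, 0.0048], 0.466],
    [-1, [-0.0284, 0, 0.0073], 0.577],
    [-1, [-0.0284, 0, 0.0073], 0.577]
  ]
}}

```text
time: 5.55
tool_pos: [0.5242, -0.0482, 0.1159]
ee_rot: [-1.571, -0.0, -2.216]
wrist_force: [0.1, -0.2, -1.8]
gripper_width: 0.518
```

```bash
python3 st.py; python3 path.py .005 12
```

```text
5.55 grasp rail [-0.0445 -0.042   0.1099] yawr -123.04 F rail [ 0.07 -0.18 -1.79] open 48.7
[-0.0417 -0.0374] [-1, [-0.0054, -0.0, -0.0002], 0.112]
[-0.0383 -0.0337] [-1, [-0.0103, -0.0, 0.0007], 0.224]
[-0.0346 -0.0304] [-1, [-0.0151, -0.0, 0.002], 0.335]
[-0.0305 -0.0276] [-1, [-0.0197, -0.0, 0.0039], 0.434]
[-0.0261 -0.0251] [-1, [-0.0242, -0.0, 0.0062], 0.471]
[-0.0218 -0.0226] [-1, [-0.0286, -0.0, 0.0084], 0.471]
[-0.0175 -0.0201] [-1, [-0.0331, -0.0, 0.0107], 0.471]
[-0.0131 -0.0176] [-1, [-0.0375, -0.0, 0.013], 0.471]
[-0.0088 -0.0151] [-1, [-0.042, -0.0, 0.0153], 0.471]
[-0.0045 -0.0126] [-1, [-0.0465, -0.0, 0.0175], 0.471]
[-0.0001 -0.0101] [-1, [-0.0509, -0.0, 0.0198], 0.471]
[ 0.0042 -0.0076] [-1, [-0.0554, -0.0, 0.0221], 0.471]
```

No contact forces other than the collar's weight, so I'll continue.

Request:
{"op": "jog_arm", "data": {
  "targets": [
    [-1, [-0.0054, 0, -0.0002], 0.112],
    [-1, [-0.0103, 0, 0.0007], 0.224],
    [-1, [-0.0151, 0, 0.002], 0.335],
    [-1, [-0.0197, 0, 0.0039], 0.434],
    [-1, [-0.0242, 0, 0.0062], 0.471],
    [-1, [-0.0331, 0, 0.0107], 0.471],
    [-1, [-0.042, 0, 0.0153], 0.471],
    [-1, [-0.0509, 0, 0.0198], 0.471],
    [-1, [-0.0554, 0, 0.0221], 0.471],
    [-1, [-0.0554, 0, 0.0221], 0.471]
  ]
}}

```text
time: 6.8
tool_pos: [0.5753, -0.0171, 0.1157]
ee_rot: [-1.571, -0.0, -2.688]
wrist_force: [-0.9, -0.3, -1.6]
gripper_width: 0.516
```

```bash
python3 st.py; python3 path.py .005 14
```

```text
6.8 grasp rail [ 0.0044 -0.0074  0.1097] yawr -150.08 F rail [-0.92 -0.34 -1.61] open 48.5
[ 0.0083 -0.0052] [-1, [-0.0045, -0.0, 0.0], -0.001]
[ 0.0126 -0.0027] [-1, [-0.0095, -0.0, 0.0], -0.001]
[ 0.017  -0.0002] [-1, [-0.0145, -0.0, 0.0], -0.001]
[0.0213 0.0023] [-1, [-0.0195, -0.0, 0.0], -0.001]
[0.0256 0.0048] [-1, [-0.0245, -0.0, 0.0], -0.001]
[0.0299 0.0073] [-1, [-0.0295, -0.0, -0.0], -0.03]
[0.0341 0.0101] [-1, [-0.0345, -0.0, -0.0003], -0.124]
[0.0379 0.0133] [-1, [-0.0394, -0.0, -0.0012], -0.235]
[0.0413 0.0169] [-1, [-0.0442, -0.0, -0.0027], -0.346]
[0.0444 0.0209] [-1, [-0.0488, -0.0, -0.0046], -0.457]
[0.0469 0.0252] [-1, [-0.0531, -0.0, -0.0071], -0.568]
[0.049  0.0298] [-1, [-0.0572, -0.0, -0.01], -0.679]
[0.0505 0.0345] [-1, [-0.0609, -0.0, -0.0133], -0.791]
[0.0515 0.0394] [-1, [-0.0642, -0.0, -0.0171], -0.902]
```

Request:
{"op": "jog_arm", "data": {
  "targets": [
    [-1, [-0.0095, 0, 0], 0],
    [-1, [-0.0195, 0, 0], 0],
    [-1, [-0.0295, 0, 0], -0.03],
    [-1, [-0.0345, 0, -0.0003], -0.124],
    [-1, [-0.0394, 0, -0.0012], -0.235],
    [-1, [-0.0442, 0, -0.0027], -0.346],
    [-1, [-0.0488, 0, -0.0046], -0.457],
    [-1, [-0.0488, 0, -0.0046], -0.457]
  ]
}}

```text
time: 7.8
tool_pos: [0.6175, 0.0085, 0.1158]
ee_rot: [-1.571, 0.0, -2.232]
wrist_force: [0.4, -0.1, -1.7]
gripper_width: 0.517
```

```bash
python3 st.py; python3 path.py .005 12
```

```text
7.8 grasp rail [0.0447 0.021  0.1098] yawr -123.94 F rail [ 0.42 -0.05 -1.66] open 48.6
[0.0472 0.0257] [-1, [-0.0053, 0.0, -0.0005], -0.126]
[0.0492 0.0303] [-1, [-0.0102, 0.0, -0.0014], -0.237]
[0.0507 0.0351] [-1, [-0.015, 0.0, -0.0029], -0.348]
[0.0516 0.04  ] [-1, [-0.0196, 0.0, -0.0048], -0.459]
[0.052 0.045] [-1, [-0.024, 0.0, -0.0073], -0.557]
[0.052 0.05 ] [-1, [-0.0281, -0.0, -0.0101], -0.592]
[0.052 0.055] [-1, [-0.0323, -0.0, -0.0129], -0.592]
[0.052 0.06 ] [-1, [-0.0364, -0.0, -0.0156], -0.592]
[0.052 0.065] [-1, [-0.0406, -0.0, -0.0184], -0.592]
[0.052 0.07 ] [-1, [-0.0447, -0.0, -0.0212], -0.592]
[0.052 0.075] [-1, [-0.0489, -0.0, -0.024], -0.592]
[0.052 0.08 ] [-1, [-0.053, -0.0, -0.0268], -0.592]
```

Request:
{"op": "jog_arm", "data": {
  "targets": [
    [-1, [-0.0053, 0, -0.0005], -0.126],
    [-1, [-0.0102, 0, -0.0014], -0.237],
    [-1, [-0.015, 0, -0.0029], -0.348],
    [-1, [-0.0196, 0, -0.0048], -0.459],
    [-1, [-0.024, 0, -0.0073], -0.557],
    [-1, [-0.0281, 0, -0.0101], -0.592],
    [-1, [-0.0364, 0, -0.0156], -0.592],
    [-1, [-0.0447, 0, -0.0212], -0.592],
    [-1, [-0.053, 0, -0.0268], -0.592],
    [-1, [-0.053, 0, -0.0268], -0.592]
  ]
}}

```text
time: 9.05
tool_pos: [0.6284, 0.0674, 0.1158]
ee_rot: [-1.571, -0.0, -1.639]
wrist_force: [0.1, -0.4, -0.8]
gripper_width: 0.514
```

```bash
python3 st.py .052 .110 .1095 -90
```

```text
9.05 grasp rail [0.0515 0.0805 0.1098] yawr -89.96 F rail [ 0.12 -0.4  -0.83] open 48.3
[array([-0.0295,  0.0003,  0.0006]), np.float64(0.0008)]
```

Request:
{"op": "jog_arm", "data": {
  "targets": [
    [-1, [-0.01, 0, 0.0005], 0],
    [-1, [-0.02, 0, 0.0005], 0],
    [-1, [-0.03, 0, 0.0005], 0],
    [-1, [-0.034, 0, 0.0005], 0],
    [-1, [-0.034, 0, 0.0005], 0]
  ]
}}

```text
time: 9.68
tool_pos: [0.6312, 0.1006, 0.1158]
ee_rot: [-1.571, -0.0, -1.639]
wrist_force: [-0.5, -0.5, -1.6]
gripper_width: 0.513
```

```bash
python3 st.py
```

```text
9.68 grasp rail [0.052  0.1139 0.1098] yawr -89.99 F rail [-0.45 -0.57 -1.62] open 48.2
```

Request:
{"op": "jog_arm", "data": {
  "targets": [
    [-1, [-0.002, 0, 0], 0],
    [-1, [-0.004, 0, 0], 0],
    [-1, [-0.004, 0, 0], 0]
  ]
}}

```text
time: 10.05
tool_pos: [0.6315, 0.1043, 0.1159]
ee_rot: [-1.571, 0.0, -1.64]
wrist_force: [0.6, -0.1, -1.2]
gripper_width: 0.515
```

```bash
python3 st.py
```

```text
10.05 grasp rail [0.0521 0.1176 0.1099] yawr -90.02 F rail [ 0.62 -0.04 -1.17] open 48.4
```

Request:
{"op": "jog_arm", "data": {
  "targets": [
    [-1, [-0.001, 0, 0], 0],
    [-1, [-0.002, 0, 0], 0],
    [-1, [-0.003, 0, 0], 0],
    [-1, [-0.003, 0, 0], 0]
  ],
  "grip_force": 18
}}

```text
time: 10.55
tool_pos: [0.6317, 0.1074, 0.1158]
ee_rot: [-1.571, 0.0, -1.64]
wrist_force: [-0.6, -0.1, -1.8]
gripper_width: 0.512
```

Request:
{"op": "jog_arm", "data": {
  "targets": [
    [-1, [-0.001, 0, 0], 0],
    [-1, [-0.001, 0, 0], 0]
  ]
}}

```text
time: 10.8
tool_pos: [0.6318, 0.1084, 0.1159]
ee_rot: [-1.571, 0.0, -1.64]
wrist_force: [0.3, 0.1, -2.4]
gripper_width: 0.515
```

Request:
{"op": "jog_arm", "data": {
  "targets": [
    [-1, [-0.001, 0, 0], 0],
    [-1, [-0.001, 0, 0], 0]
  ]
}}

```text
time: 11.05
tool_pos: [0.6318, 0.1094, 0.1158]
ee_rot: [-1.571, 0.0, -1.64]
wrist_force: [0.5, -0.6, -1.3]
gripper_width: 0.513
```

Request:
{"op": "jog_arm", "data": {
  "targets": [
    [-1, [-0.0007, 0, 0], 0],
    [-1, [-0.0007, 0, 0], 0]
  ]
}}

```text
time: 11.3
tool_pos: [0.6319, 0.1101, 0.1159]
ee_rot: [-1.571, 0.0, -1.64]
wrist_force: [-0.9, 1.0, -2.0]
gripper_width: 0.514
```

Request:
{"op": "jog_arm", "data": {
  "targets": [
    [-1, [-0.0005, 0, 0], 0],
    [-1, [-0.0005, 0, 0], 0]
  ]
}}

```text
time: 11.55
tool_pos: [0.632, 0.1105, 0.1159]
ee_rot: [-1.571, -0.0, -1.64]
wrist_force: [-0.0, -0.2, -2.4]
gripper_width: 0.517
```

Request:
{"op": "jog_arm", "data": {
  "targets": [
    [-1, [-0.0006, 0, 0], 0],
    [-1, [-0.0006, 0, 0], 0]
  ]
}}

```text
time: 11.8
tool_pos: [0.632, 0.1111, 0.1159]
ee_rot: [-1.571, -0.0, -1.64]
wrist_force: [-0.7, -0.4, -1.5]
gripper_width: 0.514
```

Request:
{"op": "jog_arm", "data": {
  "targets": [
    [-1, [-0.0006, 0, 0], 0],
    [-1, [-0.0006, 0, 0], 0]
  ]
}}

```text
time: 12.05
tool_pos: [0.632, 0.1117, 0.1159]
ee_rot: [-1.571, -0.0, -1.64]
wrist_force: [0.0, 0.3, -2.2]
gripper_width: 0.511
```

```bash
python3 - <<'E'
from h import *
from station import vision
a=vision.grab_frame("scene");b=vision.grab_frame("wrist")
a=cv2.resize(a[160:260,300:420],None,fx=4,fy=4,interpolation=cv2.INTER_CUBIC)
cv2.imwrite('pics/p2.png',np.hstack([a,cv2.resize(b[60:260,220:400][:, :],(320,400))*1]))
E
```

```text
(no output)
```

View pics/p2.png

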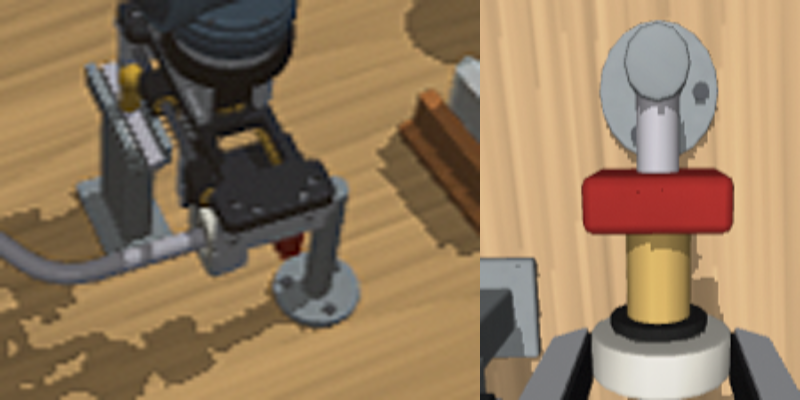

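The wrist view shows the collar just short of the black bumper disc, with a gap of a millimetre or so. I'll keep feeling forward.

Request:
{"op": "jog_arm", "data": {
  "targets": [
    [-1, [-0.0006, 0, 0], 0],
    [-1, [-0.0006, 0, 0], 0]
  ]
}}

```text
time: 12.4
tool_pos: [0.6321, 0.1123, 0.1159]
ee_rot: [-1.571, -0.0, -1.64]
wrist_force: [-0.4, 0.6, -1.4]
gripper_width: 0.511
```

Request:
{"op": "jog_arm", "data": {
  "targets": [
    [-1, [-0.0006, 0, 0], 0],
    [-1, [-0.0006, 0, 0], 0]
  ]
}}

```text
time: 12.65
tool_pos: [0.6321, 0.113, 0.1159]
ee_rot: [-1.571, -0.0, -1.64]
wrist_force: [-0.3, -0.3, -1.9]
gripper_width: 0.516
```

Request:
{"op": "jog_arm", "data": {
  "targets": [
    [-1, [-0.0006, 0, 0], 0],
    [-1, [-0.0006, 0, 0], 0]
  ]
}}

```text
time: 12.9
tool_pos: [0.6321, 0.1134, 0.1158]
ee_rot: [-1.571, -0.0, -1.64]
wrist_force: [0.2, -1.2, -1.6]
gripper_width: 0.513
```

Request:
{"op": "jog_arm", "data": {
  "targets": [
    [-1, [-0.0006, 0, 0], 0],
    [-1, [-0.0006, 0, 0], 0]
  ]
}}

```text
time: 13.15
tool_pos: [0.6322, 0.1136, 0.1159]
ee_rot: [-1.571, -0.001, -1.64]
wrist_force: [-1.2, -3.0, -1.1]
gripper_width: 0.515
```

Request:
{"op": "jog_arm", "data": {
  "targets": [
    [-1, [-0.0006, 0, 0], 0],
    [-1, [-0.0006, 0, 0], 0]
  ]
}}

```text
time: 13.4
tool_pos: [0.6322, 0.1139, 0.1159]
ee_rot: [-1.571, -0.002, -1.64]
wrist_force: [-1.4, -5.1, -1.0]
gripper_width: 0.514
```

Request:
{"op": "jog_arm", "data": {
  "targets": [
    [-1, [-0.0003, 0, 0], 0],
    [-1, [-0.0003, 0, 0], 0]
  ]
}}

```text
time: 13.65
tool_pos: [0.6322, 0.1139, 0.1159]
ee_rot: [-1.571, -0.002, -1.64]
wrist_force: [-0.6, -5.6, -1.7]
gripper_width: 0.517
```

Request:
{"op": "jog_arm", "data": {
  "targets": [
    [-1, [-0.0007, 0, 0], 0],
    [-1, [-0.0007, 0, 0], 0]
  ]
}}

```text
time: 13.9
tool_pos: [0.6322, 0.1142, 0.1158]
ee_rot: [-1.571, -0.003, -1.64]
wrist_force: [-0.3, -7.7, -0.6]
gripper_width: 0.512
```

Request:
{"op": "jog_arm", "data": {
  "targets": [
    [-1, [0, 0, 0], 0],
    [-1, [0, 0, 0], 0],
    [-1, [0, 0, 0], 0],
    [-1, [0, 0, 0], 0]
  ]
}}

```text
time: 14.4
tool_pos: [0.6322, 0.1141, 0.1159]
ee_rot: [-1.571, -0.003, -1.64]
wrist_force: [-1.3, -7.5, -1.2]
gripper_width: 0.516
```

A push of about 7.6 N held for roughly 0.75 s. Now I'll open partway, to clear the bolt tip, and rise.

Request:
{"op": "jog_arm", "data": {
  "targets": [
    [0.28, [0, 0, 0], 0],
    [0.28, [0, 0, 0], 0],
    [0.28, [0, 0, 0], 0],
    [0.28, [0, -0.03, 0], 0],
    [0.28, [0, -0.07, 0], 0],
    [0.28, [0, -0.11, 0], 0],
    [0.28, [0, -0.11, 0], 0]
  ]
}}

```text
time: 15.28
tool_pos: [0.6346, 0.1161, 0.2305]
ee_rot: [-1.563, 0.001, -1.639]
wrist_force: [0.4, -0.6, -0.7]
gripper_width: 0.64
```

```bash
python3 st.py; python3 - <<'E'
from h import *
from station import vision
x=np.load('pose.npy')
a=vision.grab_frame("scene");
for c in("scene","wrist"):
    if c=="wrist": b=vision.grab_frame(c)
    for n in("collar","bolt_knob"): print(c,n,[(round(d["conf"],2),inrail(d["point"],x).round(4)) for d in vision.boxes_of(c,n)])
k=vision.calibration("wrist");np.save('k2.npy',k,allow_pickle=True)
cv2.imwrite('pics/p3raw.png',b)
for X in([[-.056+.01*j,.109,.129] for j in range(13)],[[-.056,.109,.146]]):
    for u in proj(w(X,x),k): cv2.circle(b,tuple(int(v) for v in u),1,(0,0,255),-1)
a=cv2.resize(a[160:260,300:420],None,fx=2.5,fy=2.5)
cv2.imwrite('pics/p3.png',np.vstack([cv2.copyMakeBorder(b,0,0,0,0,0),cv2.copyMakeBorder(a[:190],0,0,0,340,cv2.BORDER_CONSTANT)]))
E
```

```text
15.28 grasp rail [0.0543 0.1296 0.2245] yawr -90.0 F rail [ 0.41 -0.61 -0.69] open 60.2
scene collar [(0.74, array([0.0609, 0.1238, 0.1251])), (0.59, array([-0.0068,  0.4671,  0.0771])), (0.57, array([ 0.0695, -0.2298,  0.0117])), (0.44, array([-0.1398, -0.1298,  0.0134]))]
scene bolt_knob [(0.58, array([-0.0458,  0.1028,  0.1305]))]
wrist collar [(0.77, array([0.051 , 0.1303, 0.1243]))]
wrist bolt_knob [(0.92, array([-0.0423,  0.1135,  0.1305]))]
```

View pics/p3.png

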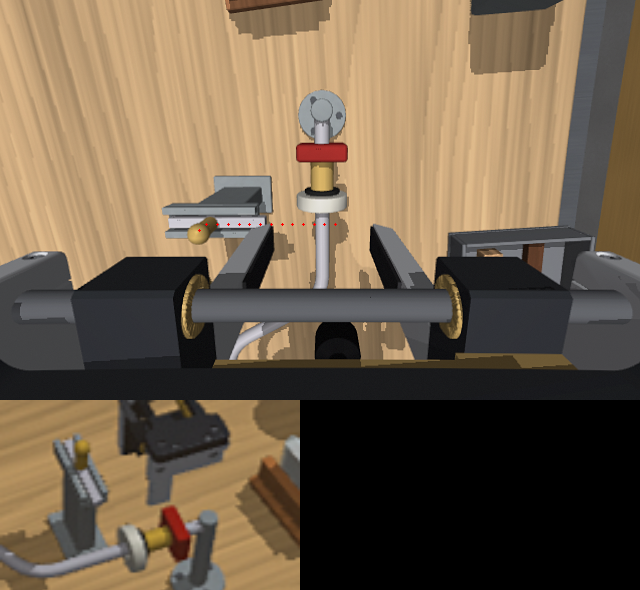

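Wrist view: the collar sits against the bumper at px (322,200) and the brass ball is at px (198,235). Next I'll work out the knob's position and the approach.

```bash
python3 - <<'E'
from h import *
from scipy.optimize import least_squares
x=np.load('pose.npy');k=np.load('k2.npy',allow_pickle=True).item()
im=cv2.imread('pics/p3raw.png');hsv=cv2.cvtColor(im,cv2.COLOR_BGR2HSV)[220:245,185:213]
m=(hsv[...,1]>120);q=np.argwhere(m);print(q.min(0)+[220,185],q.max(0)+[220,185])
for px in((198,235),):
    r=least_squares(lambda p:proj(w([p[0],p[1],.158],x),k)[0]-px,[-.056,.109],x_scale=.01);print(r.x)
E
python3 st.py -.051 .109 .22 -90
```

```text
[220 188] [243 212]
[-0.0527543   0.10919652]
15.57 grasp rail [0.0511 0.129  0.2177] yawr -90.01 F rail [ 0.14  0.95 -0.86] open 60.4
[array([ 0.02  , -0.0019, -0.1021]), np.float64(-0.0002)]
```

Request:
{"op": "jog_arm", "data": {
  "targets": [
    [0.28, [0.01, 0, -0.05], 0],
    [0.28, [0.02, 0, -0.104], 0],
    [0.28, [0.02, 0, -0.104], 0],
    [0.28, [0.02, 0.03, -0.104], 0],
    [0.28, [0.02, 0.062, -0.104], 0],
    [0.28, [0.02, 0.062, -0.104], 0]
  ],
  "grip_force": 10
}}

```text
time: 16.32
tool_pos: [0.5259, 0.1029, 0.1611]
ee_rot: [-1.577, -0.0, -1.64]
wrist_force: [0.1, 0.6, 0.0]
gripper_width: 0.642
```

```bash
python3 st.py
```

```text
16.32 grasp rail [-0.0532  0.1089  0.1551] yawr -90.02 F rail [0.04 0.58 0.  ] open 60.4
```

Close on the knob and then drag it.

Request:
{"op": "jog_arm", "data": {
  "targets": [
    [-1, [0, 0, 0], 0],
    [-1, [0, 0, 0], 0],
    [-1, [0, 0, 0], 0],
    [-1, [0, 0, 0], 0],
    [-1, [0, 0, 0], 0],
    [-1, [0, 0, 0], 0]
  ],
  "grip_force": 15
}}

```text
time: 17.08
tool_pos: [0.5271, 0.1029, 0.1641]
ee_rot: [-1.571, 0.0, -1.64]
wrist_force: [-1.8, -0.3, 1.3]
gripper_width: 0.16
```

```bash
python3 st.py
```

```text
17.07 grasp rail [-0.052   0.109   0.1581] yawr -90.01 F rail [-1.78 -0.44  1.27] open 15.1
```

Request:
{"op": "jog_arm", "data": {
  "targets": [
    [-1, [0, 0, 0.008], 0],
    [-1, [0, 0, 0.016], 0],
    [-1, [0, 0, 0.024], 0],
    [-1, [0, 0, 0.032], 0],
    [-1, [0, 0, 0.04], 0],
    [-1, [0, 0, 0.048], 0],
    [-1, [0, 0, 0.056], 0],
    [-1, [0, 0, 0.06], 0],
    [-1, [0, 0, 0.06], 0]
  ]
}}

```text
time: 18.2
tool_pos: [0.5879, 0.0989, 0.164]
ee_rot: [-1.569, 0.001, -1.64]
wrist_force: [2.5, 2.5, 2.8]
gripper_width: 0.161
```

```bash
python3 st.py
```

```text
18.2 grasp rail [0.009  0.1092 0.158 ] yawr -90.02 F rail [2.35 2.62 2.77] open 15.2
```

Request:
{"op": "jog_arm", "data": {
  "targets": [
    [-1, [0, 0, 0.002], 0],
    [-1, [0, 0, 0.004], 0],
    [-1, [0, 0, 0.004], 0]
  ]
}}

```text
time: 18.58
tool_pos: [0.5911, 0.0987, 0.164]
ee_rot: [-1.57, 0.0, -1.64]
wrist_force: [-2.1, 3.2, 6.1]
gripper_width: 0.158
```

Request:
{"op": "jog_arm", "data": {
  "targets": [
    [-1, [0, 0, 0.001], 0],
    [-1, [0, 0, 0.001], 0]
  ]
}}

```text
time: 18.82
tool_pos: [0.5921, 0.0986, 0.164]
ee_rot: [-1.571, 0.0, -1.64]
wrist_force: [-2.6, 4.1, 5.1]
gripper_width: 0.162
```

```bash
python3 st.py
```

```text
18.82 grasp rail [0.0131 0.1092 0.158 ] yawr -90.01 F rail [-2.9   3.88  5.09] open 15.2
```

Request:
{"op": "jog_arm", "data": {
  "targets": [
    [-1, [0, 0, 0.001], 0],
    [-1, [0, 0, 0.001], 0]
  ]
}}

```text
time: 19.08
tool_pos: [0.5925, 0.0986, 0.164]
ee_rot: [-1.572, 0.0, -1.64]
wrist_force: [-4.1, 2.8, 6.8]
gripper_width: 0.161
```

Request:
{"op": "jog_arm", "data": {
  "targets": [
    [-1, [0, 0, 0.001], 0],
    [-1, [0, 0, 0.001], 0]
  ]
}}

```text
time: 19.32
tool_pos: [0.5925, 0.0986, 0.1639]
ee_rot: [-1.575, 0.0, -1.64]
wrist_force: [-6.9, 3.8, 7.9]
gripper_width: 0.162
```

Request:
{"op": "jog_arm", "data": {
  "targets": [
    [-1, [0, 0, 0.001], 0],
    [-1, [0, 0, 0.001], 0]
  ]
}}

```text
time: 19.58
tool_pos: [0.5926, 0.0986, 0.1638]
ee_rot: [-1.578, -0.0, -1.639]
wrist_force: [-10.5, 5.1, 11.0]
gripper_width: 0.164
```

The bolt is stalled at its firm end (about 10 N, knob at rail x ≈ 13.6 mm against 14 nominal). I'll release it and rise.

Request:
{"op": "jog_arm", "data": {
  "targets": [
    [0.1, [0, 0, 0], 0],
    [0.1, [0, 0, 0], 0],
    [0.1, [0, 0, 0], 0],
    [0.1, [0, 0, 0], 0],
    [0.1, [0, -0.03, 0], 0],
    [0.1, [0, -0.07, 0], 0],
    [0.1, [0.03, -0.11, 0], 0],
    [0.1, [0.06, -0.11, 0], 0],
    [0.1, [0.06, -0.11, 0], 0]
  ]
}}

```text
time: 20.7
tool_pos: [0.5911, 0.0369, 0.2742]
ee_rot: [-1.57, -0.0, -1.642]
wrist_force: [0.7, 0.6, 0.4]
gripper_width: 0.552
```

```bash
python3 st.py; python3 - <<'E'
from h import *
from station import vision
x=np.load('pose.npy')
a=vision.grab_frame("scene");b=vision.grab_frame("wrist");k=vision.calibration("wrist")
cv2.imwrite('pics/p4raw.png',b)
for X in([[.064,.109,.129],[.014,.109,.158]],):
    for u in proj(w(X,x),k): cv2.circle(b,tuple(int(v) for v in u),2,(0,0,255),-1)
a=cv2.resize(a[160:260,190:420],None,fx=2.5,fy=2.5,interpolation=cv2.INTER_CUBIC)
cv2.imwrite('pics/p4.png',np.vstack([b[:340],cv2.copyMakeBorder(a,0,0,0,640-a.shape[1],cv2.BORDER_CONSTANT)]))
E
```

```text
20.7 grasp rail [0.0163 0.0476 0.2682] yawr -90.17 F rail [0.61 0.68 0.42] open 51.9
```

View pics/p4.png

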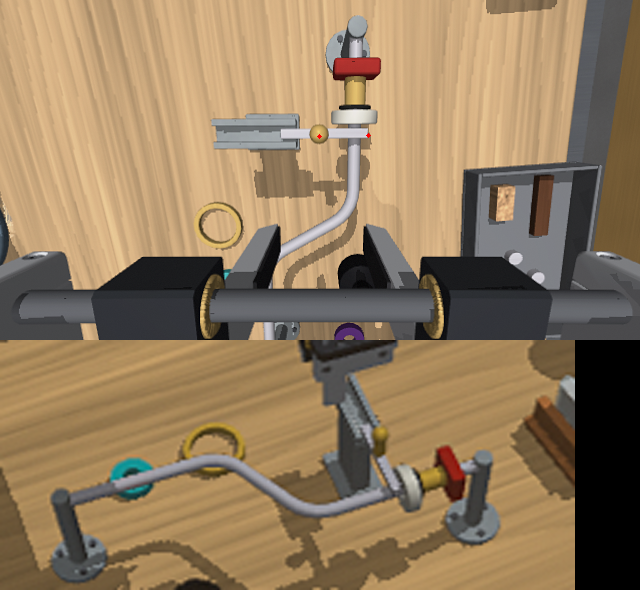

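The bolt tip and knob (px 368,135 and 319,134) are at their shut positions. The collar (px 354,116) is against the bumper, beyond the bolt, and the gripper is clear. Handing in.

```bash
python3 -c "
from station import ctrl
print(ctrl.close_job())"
```

```text
the job is handed in; nothing more can be done
None
```

The collar is against the rubber bumper and the bolt is shut behind it. I handed the job in at about 21 s of the 67 s allowed, and it reports no verdict.

- **Collar:** I slid it round both corners with no more than about 1 N of sideways force on the wrist. It met the bumper by feel, and I held it there at about 7.6 N for roughly 0.75 s before letting go.
- **Bolt:** I drew it by the knob until it stalled at its firm end, with the force rising to about 10 N sideways and 11 N upwards on the tool at the last reading. The knob then measured 13.6 mm in rail x, against 14 mm nominal.
- **Last pictures:** The collar is at the bumper on the far side of the bolt, and the bolt tip is past the rod where the fully shut position predicts. The gripper is well clear with almost no force on the wrist. I never touched the other objects. Those in the last pictures look undisturbed, but I did not measure them.
- **Disagreements:** The wrist camera and the fixed cameras differed by about 1.5 mm on the rail position, so I used the average. The knob detections were up to about 10 mm off, so I located it from the picture instead. I did not measure whether the rubber pushed the collar back by a fraction of a millimetre after release.

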